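# Bolt the gate of a pottery crate

## Robot

A 6-joint arm with a two-finger parallel gripper is mounted at the origin on the work surface. World frame = base frame: x ahead of the robot, y to its left, z up, the work surface at z = 0. Lengths are in m, angles in rad, forces in N, time in s.
With the tool pointing down it reaches from about 0.375 to 0.9 m from the base axis. Payload 3.1 kg.
Tool frame: the origin (TCP) lies between the finger pads; the fingertips stand 17 mm ahead of it and the grasp point (between the pads) lies 2 mm behind it; z points along the fingers, y is the line along which they close (so a half turn about z gives the same grasp; the last joint's range is limited). The gripper opens to 85 mm and grips with 20 to 120 N. Pads are 22 mm wide; open, the fingers measure 114 mm over their backs; the gripper's body (76 mm by 85 mm) begins 54 mm behind the grasp point. The pads swing forward as they close: fully open they stand 13 mm farther back than shut.
Start: joints at [0.945, 0.527, 1.433, -0, 1.181, -0.178], TCP at [0.271, 0.563, 0.248] pointing down, gripper open.
Joint ranges: [-3.08, 3.08], [-0.75, 2.2], [0.22, 2.44], [-1.43, 4.57], [0, 2.65], [-2.85, 2.85]. Speed limits (rad/s): [2.79, 2.79, 3.14, 3.14, 3.14, 3.14].

## Interface

Orientations are given as a unit quaternion [x, y, z, w].
In Python, from station import sense, vision, order gives the robot as it stands.
- The arm moves only by the shell command python3 -m crank 'ROWS' [OPENING] [FORCE]. ROWS is JSON, a list of rows, each an object with "dp": the shift along the world's x, y, z in units of 30 mm (1.0 is 30 mm), a list of three; "angular": the turn, a rotation vector about the world's x, y, z in degrees, a list of three. In form: [{"dp": [dx, dy, dz], "angular": [ax, ay, az]}, ...]. A call has 1 to 20 rows; each row shifts and turns the commanded pose from where the row before left it; what a row does not reach is not made up. A row lasts 1/10 s, in which the tool goes at most 50 mm and 8.59 degrees, less where a joint would pass 70% of its speed; a pose out of reach is approached as far as the arm can. A call is refused whole if a number of a shift passes 1 or a number of a turn 8.59, either way. A call with a gripper value outside its range is refused whole. OPENING is the closure, from 0 (fully open) to 1 (shut), set as the call begins (- or left out, the last holds). The fingers move at their own pace and stop on an object; FORCE is the grip in N (left out, the last holds). Time passes only in rows, so rows that do not move let the fingers close. It gives the time, the measured TCP pose, the force, the opening and the grip force at its end, in the units of the state.
- sense(): the state, without advancing time (a new reading comes with each control period).
- vision.snapshot(name): name is "side" or "top" or "wrist"; returns a dict with "image" (400x640x3 uint8, blue, green, red), "range_z" (400x640 float32, m along the optical axis (not along the pixel's ray), 0 where there is no reading), "mtx" (3x3 intrinsics, pixels), "dist" ([k1, k2, p1, p2, k3] as OpenCV has them; the pictures are not rectified), "pose" (4x4, takes a point from camera to world coordinates); the wrist camera has in their place "mount" (4x4, takes a point from camera to tool coordinates, whose origin is the TCP and whose axes are the flange's). Camera axes: x right, y down, z forward; pixel columns grow to the right and rows downward; lengths in m; the calibration is good to about 2 mm. A picture is of the moment at which its call begins: read the wrist's pose just before it.
- order.sign_off(): hands the job in; it is judged then, once.
The state is a dict: "t": time; "q": joint angles; "qd": joint speeds; "tau": joint torques, N m; "tcp_pos": TCP position; "tool_rot": TCP orientation; "force": force on the tool from outside, world axes, zero at the start; "ft_torque": the same for the moment, N m; "finger_gap": opening from 0.0 (shut) to 1.0 (fully open); "gripper_force": force on a finger pad.
Only numpy, scipy, OpenCV 4.12 (cv2) and the standard library are available. Lean on these libraries where they do the work, as an engineer would, in place of code of your own. Each camera call takes 0.05 s, during which the arm holds its last target. There are 200 camera calls.

## Task

Lock the gate of the wooden crate of glazed pots: take the loose steel bolt from its wooden rest, lay it in the two open-topped guides on the gate with its tip pointing at the keeper but still short of it, and let go of it. Then take it again by its red head and push it across until the tip has gone fully through the keeper and the head is pressed home against the rear guide with a firm push of about 20 N, never ramming it with 40 N or more. Let go, and leave the pot, jar and tin where they stand.

Things in the scene. Friction and masses are not known exactly. Their poses are not given: they have to be found in the camera images.
- bolt_mid (a point): Middle of the loose steel bolt's shaft, on its axis. Shaft: square bar 14 x 14 mm, 200 mm long, along local y, +y towards the tip (last 10 mm stepped down to 10 x 10 mm). Mass about 0.34 kg, +-30 %; centre of mass about 10 mm behind the middle. Starts lying level in the rest, its axis 52 mm above the bench, tip to the robot's left.
- bolt_tip (a point): Centre of the bolt's tip end face, 100 mm along +y from bolt_mid; same axes.
- bolt_head (a point): Centre of the bolt's red plastic head (30 x 30 mm, 26 mm long, y = -100 to -126 mm from bolt_mid; same axes). Once the bolt lies in the guides the head is free all round: grip its two x sides from above, keeping the fingers behind its front edge so that they clear the rear guide at the end of the stroke.
- bolt: The same loose bolt; its origin coincides with bolt_mid.
- rest: Fixed wooden rest, base 76 x 240 x 12 mm; origin on the bench under bolt_mid (within 2 mm), y along the bolt. Two open saddles at y = -70 and +65 mm carry the shaft. The head stands between wooden cheeks 40 mm apart, tops 74 mm above the bench: no room for fingers there. Take the shaft between the saddles (free from y = -62 to +57 mm) and lift straight up.
- crate: Fixed wooden crate holding three pots. Origin on the bench under the latch axis; local y is the way the bolt slides (to the robot's left), local x points into the crate. Near side, the gate: rail 44 mm wide centred on x = 0, top 80 mm above the bench, y -200 to +200 mm. Pots stand at x = 100 to 210 mm, tops 102 mm above the bench.
- guide_rear (a point): Latch axis (106 mm above the bench) at the rear face of the rear guide, crate y = -60 mm, crate axes. Two steel U guides, open on top: rear 0 to 24 mm, front 76 to 100 mm along +y from here. Channel 18 mm wide, 5 mm walls 11 mm above the axis, then lips flared out to 20 mm above it and 19 mm each side. Fingers fit between them to lay the bolt in, but cannot slide it home there.
- keeper_mouth (a point): Centre of the keeper's mouth, 156 mm along +y from guide_rear on the latch axis. The keeper is a closed steel staple 44 mm long, hole 18 x 18 mm, its floor level with the guides' floors, 7 mm below the axis. Lay the bolt with its tip 3 to 60 mm short of this point; about 16 mm short (bolt_mid 40 mm along +y from guide_rear) it balances on both guides.
- keeper_end (a point): Centre of the keeper's far face, 200 mm along +y from guide_rear: the tip is level with it when the bolt is home, the head's front face then stopping on the rear guide's rear face. Up to there only dry friction of a few newtons resists.
- pot_c (a point): Centre of a small loose blue-green glazed pot, 84 mm wide, 75 mm high. Leave alone.
- jar_c (a point): Centre of a loose amber jar with a white cap, 70 mm wide, 90 mm high. Leave alone.
- tin_c (a point): Centre of a loose tin with a yellow band, 68 mm wide, 80 mm high. Leave alone.
Things that resemble listed ones, but are neither listed nor needed, are in the scene too. What is meant by the bolt is not blue, and is the smaller of those in its own colour.

How it is judged:
On the way, in this order (a step that is already met when the one before it is completed fails the run):
1. the bolt lies at rest in both guides, in line with the keeper, its tip still short of the keeper, and is let go (y of bolt_tip in the frame of keeper_end between -0.106 and -0.045 m and x of bolt_tip in the frame of keeper_end between -0.005 and 0.005 m and z of bolt_tip in the frame of keeper_end between -0.005 and 0.005 m and x of bolt_head in the frame of keeper_end between -0.006 and 0.006 m and z of bolt_head in the frame of keeper_end between -0.006 and 0.006 m and linear speed of bolt below 0.02 m/s and contact force between the fingers and bolt below 0.1 N), for 0.2 s.
2. the bolt is driven by its head, the fingers on the head and the tip at least 10 mm into the keeper (y of bolt_tip in the frame of keeper_end above -0.034 m and contact force between the fingers and bolt above 0.5 N and distance between the grasp point and bolt_head below 0.05 m), for 0.05 s.
3. the head is pressed home against the rear guide with at least 12 N (y of bolt_tip in the frame of keeper_end above -0.002 m and contact force between bolt and crate above 12 N), for 0.05 s.
At the end, for the whole second after the job is handed in: The bolt lies level in the guides and keeper (within 5 to 6 mm of the latch axis at tip and head), its head against the rear guide within 2 mm, so that its tip is level with the far face of the keeper (2 mm short to 3 mm past); it is at rest and released (y of bolt_tip in the frame of keeper_end between -0.002 and 0.003 m and x of bolt_tip in the frame of keeper_end between -0.005 and 0.005 m and z of bolt_tip in the frame of keeper_end between -0.005 and 0.005 m and x of bolt_head in the frame of keeper_end between -0.006 and 0.006 m and z of bolt_head in the frame of keeper_end between -0.006 and 0.006 m and linear speed of bolt below 0.02 m/s and contact force between the fingers and bolt below 0.1 N); the robot touches nothing.
It fails at once if the bolt is rammed: more than 40 N between bolt and crate (contact force between bolt and crate above 40 N).
It fails at once if the pot is moved more than 20 mm (distance of pot_c from where it was at the start of the episode above 0.02 m).
It fails at once if the jar is moved more than 20 mm (distance of jar_c from where it was at the start of the episode above 0.02 m).
It fails at once if the tin is moved more than 20 mm (distance of tin_c from where it was at the start of the episode above 0.02 m).
It also fails if it takes over 48 s, if anything falls off the work surface, if the arm or the gripper's body presses on something with over 40 N, if the wrist force passes 120 N, or if a joint passes its speed limit or range.

## Working session

There is one attempt and no reset: what is moved stays moved. The work goes in short steps, Python scripts to look and compute and a shell command to move; the robot and the scene stay as the last step left them, time stands still between calls to the robot, and variables do not carry over. Pictures are saved under pics/ and viewed, at most 10 in all, crops included, and the job is handed in when it is done.

```bash
ls; mkdir -p pics
cat > h.py <<'E'
import numpy as np, cv2, pickle
from station import sense, vision, order
def snap(n):
    s=sense(); d=vision.snapshot(n)
    if 'pose' not in d:
        from scipy.spatial.transform import Rotation as R
        T=np.eye(4);T[:3,:3]=R.from_quat(s['tool_rot']).as_matrix();T[:3,3]=s['tcp_pos'];d['pose']=T@np.array(d['mount'])
    return d
def ray(d,px,z):
    p=np.array(px,float).reshape(-1,1,2)
    u=cv2.undistortPoints(p,np.array(d['mtx']),np.array(d['dist'])).reshape(-1,2)
    P=np.array(d['pose']);r=np.c_[u,np.ones(len(u))]@P[:3,:3].T;o=P[:3,3]
    return o+r*((z-o[2])/r[:,2])[:,None]
def cloud(d):
    z=d['range_z'];v,u=np.mgrid[:400,:640]
    p=np.stack([u,v],-1).reshape(-1,1,2).astype(float)
    n=cv2.undistortPoints(p,np.array(d['mtx']),np.array(d['dist'])).reshape(-1,2)
    P=np.array(d['pose']);X=np.c_[n,np.ones(len(n))]*z.reshape(-1,1)
    return (X@P[:3,:3].T+P[:3,3]).reshape(400,640,3)
E
python3 - <<'E'
from h import *
print(sense())
for n in ('side','top'):
    d=snap(n);cv2.imwrite(f'pics/{n}0.png',d['image']);pickle.dump(d,open(n+'0.pkl','wb'));print(n,np.round(d['pose'],3).tolist())
E
```

```text
pics
{'t': 0.0, 'q': array([ 9.44512364e-01,  5.28466144e-01,  1.43390023e+00,  2.04086374e-05,
        1.18141809e+00, -1.78518833e-01]), 'qd': array([ 7.73488802e-05,  6.16080143e-04, -5.54729183e-04, -8.01936034e-05,
       -3.89121949e-04,  2.08528857e-04]), 'tau': array([ 5.99161904e-04, -4.42357421e+01, -1.78021377e+01, -2.63616776e-04,
        8.35531944e-03,  1.00362760e-05]), 'tcp_pos': array([0.27016762, 0.56283349, 0.24733427]), 'tool_rot': array([ 2.22020608e-01,  9.75041357e-01, -1.00467087e-03, -4.37870202e-04]), 'force': array([0.15978951, 0.21289315, 0.27964277]), 'ft_torque': array([ 0.04950338,  0.06904209, -0.0109431 ]), 'gripper_force': 0.0, 'finger_gap': 0.9977670880256336}
side [[0.995, -0.045, 0.091, 0.34], [-0.102, -0.514, 0.851, -1.249], [0.008, -0.856, -0.516, 0.793], [0.0, 0.0, 0.0, 1.0]]
top [[0.012, -0.994, 0.112, 0.288], [-1.0, -0.013, -0.011, -0.079], [0.012, -0.112, -0.994, 1.532], [0.0, 0.0, 0.0, 1.0]]
```

View pics/top0.png

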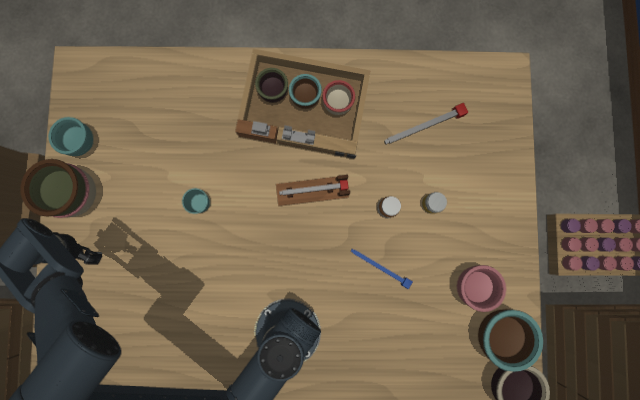

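View pics/side0.png

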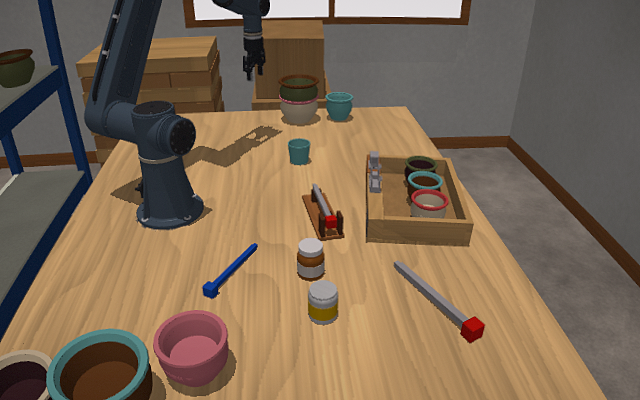

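The top view shows the bolt in its rest at about (282–348, 187), red head to the right. The gate rail runs from (237,128) to (356,155), with the keeper at (261,128) and the guides at (285–315,137). The long red-headed rod and the blue one are decoys. The pot is at (196,201), the jar at (390,206) and the tin at (436,203).

Run:
```python
from h import *
d=pickle.load(open('top0.pkl','rb'));im=d['image'];C=cloud(d)
cv2.imwrite('pics/crop.png',cv2.resize(im[100:220,225:375],None,fx=5,fy=5,interpolation=cv2.INTER_CUBIC)[:600])
hsv=cv2.cvtColor(im,cv2.COLOR_BGR2HSV);H,S,V=cv2.split(hsv)
def comp(m,name):
    n,l,st,c=cv2.connectedComponentsWithStats(m.astype(np.uint8))
    for i in range(1,n):
        if st[i,4]>15:
            r=cv2.minAreaRect(np.argwhere(l==i)[:,::-1].astype(np.float32))
            print(name,st[i],c[i].round(1),np.round(C[l==i].mean(0),3),np.round(cv2.boxPoints(r),1).tolist())
roi=np.zeros(H.shape,bool);roi[100:220,225:375]=1
comp(roi&(S<50)&(V>90),'grey')
comp(roi&((H<6)|(H>174))&(S>170)&(V>90),'red')
# rail top by depth
z=C[...,2]; m=roi&(abs(z-.08)<.006)&(C[...,0]>.4); comp(m,'z80')
```

```text
grey [327 100  22   8 131] [338.2 102.8] [ 0.756 -0.159  0.078] [[327.0, 100.0], [348.0, 100.0], [348.0, 107.0], [327.0, 107.0]]
grey [252 121  18  11 134] [259.6 126.4] [0.663 0.094 0.116] [[251.3000030517578, 129.39999389648438], [252.6999969482422, 120.80000305175781], [269.8999938964844, 123.5999984741211], [268.5, 132.1999969482422]]
grey [284 126   8   3  20] [287.2 127.1] [0.659 0.005 0.125] [[284.0, 126.0], [291.0, 126.0], [291.0, 128.0], [284.0, 128.0]]
grey [282 130  33  13 261] [297.7 136.1] [ 0.638 -0.028  0.093] [[281.29998779296875, 138.5], [283.20001220703125, 128.5], [314.5, 134.3000030517578], [312.6000061035156, 144.39999389648438]]
grey [308 130   7   4  17] [310.8 131.4] [ 0.625 -0.07   0.207] [[307.6000061035156, 131.89999389648438], [308.0, 129.8000030517578], [314.20001220703125, 131.0], [313.79998779296875, 133.1999969482422]]
grey [279 183  61  12 293] [309.7 188.8] [ 0.471 -0.068  0.059] [[278.79998779296875, 190.1999969482422], [338.8999938964844, 182.5], [339.6000061035156, 187.5], [279.3999938964844, 195.1999969482422]]
red [340 180   8   5  26] [343.2 181.7] [ 0.496 -0.178  0.062] [[340.0, 180.0], [347.0, 180.0], [347.0, 184.0], [340.0, 184.0]]
z80 [235 100  42  40 471] [250.5 124.5] [0.678 0.128 0.081] [[234.39999389648438, 131.89999389648438], [241.0, 99.0], [280.3999938964844, 106.9000015258789], [273.79998779296875, 139.8000030517578]]
z80 [ 276  100   89   56 1040] [328.9 137.4] [ 0.639 -0.129  0.08 ] [[275.6000061035156, 141.5], [285.20001220703125, 86.30000305175781], [364.5, 100.0999984741211], [354.8999938964844, 155.3000030517578]]
```

View pics/crop.png

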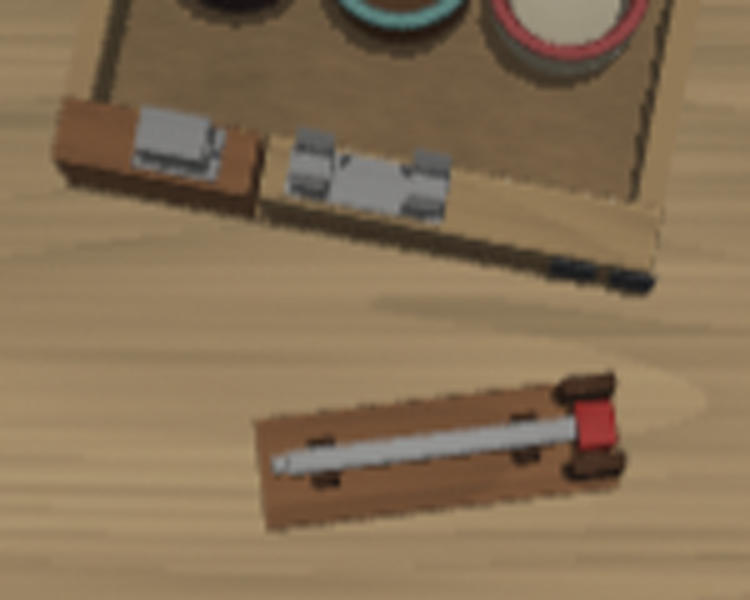

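The crop shows the bolt tip at about (280,192), the head at about (344,184), the keeper mouth at (269,127), and the guides at (287,133) and (311,137). I'll move over the bolt so the wrist camera can see it up close.

```bash
python3 -m crank '[{"dp":[0.3,-1,0.1],"angular":[0,0,-2.8]},{"dp":[0.3,-1,0.1],"angular":[0,0,-2.8]},{"dp":[0.3,-1,0.1],"angular":[0,0,-2.8]},{"dp":[0.3,-1,0.1],"angular":[0,0,-2.8]},{"dp":[0.3,-1,0.1],"angular":[0,0,-2.8]},{"dp":[0.3,-1,0.1],"angular":[0,0,-2.8]},{"dp":[0.3,-1,0.1],"angular":[0,0,-2.8]},{"dp":[0.3,-1,0.1],"angular":[0,0,-2.8]},{"dp":[0.3,-1,0.1],"angular":[0,0,-2.8]},{"dp":[0.3,-1,0.1],"angular":[0,0,-2.8]},{"dp":[0.3,-1,0.1],"angular":[0,0,-2.8]},{"dp":[0.3,-1,0.1],"angular":[0,0,-2.8]},{"dp":[0.3,-1,0.1],"angular":[0,0,-2.8]},{"dp":[0.3,-1,0.1],"angular":[0,0,-2.8]},{"dp":[0.3,-1,0.1],"angular":[0,0,-2.8]},{"dp":[0.3,-1,0.1],"angular":[0,0,-2.8]},{"dp":[0.3,-1,0.1],"angular":[0,0,-2.8]},{"dp":[0.3,-1,0.1],"angular":[0,0,-2.8]},{"dp":[0.3,-1,0.1],"angular":[0,0,-2.8]},{"dp":[0.3,-1,0.1],"angular":[0,0,-2.8]}]'
python3 -m crank '[{"dp":[0.3,-0.8,0],"angular":[0,0,-1]},{"dp":[0,0,0],"angular":[0,0,0]},{"dp":[0,0,0],"angular":[0,0,0]}]'
python3 - <<'E'
from h import *
d=pickle.load(open('top0.pkl','rb'))
b=ray(d,[(279,192.7),(339.2,185)],.059);print(b.round(4),np.linalg.norm(b[0]-b[1]))
v=b[0]-b[1];print(np.degrees(np.arctan2(v[1],v[0])))
k=ray(d,[(252.,125.1),(269.2,127.9)],.118);print('keeper',k.round(4))
w=snap('wrist');pickle.dump(w,open('w1.pkl','wb'));print(np.round(w['mount'],3).tolist())
cv2.imwrite('pics/w1.png',w['image'])
s=sense();print(s['t'],s['q'].round(2),s['tcp_pos'],s['tool_rot'])
E
```

```text
t: 2.1
tcp_pos: [0.4505, -0.0378, 0.3082]
tool_rot: [0.655, 0.756, -0.0, -0.0]
force: [0.6, 0.6, 0.1]
finger_gap: 0.999
gripper_force: 0.0
t: 2.4
tcp_pos: [0.4591, -0.0606, 0.3078]
tool_rot: [0.661, 0.751, -0.0, -0.001]
force: [-0.0, -0.3, -0.2]
finger_gap: 1.0
gripper_force: 0.0
[[ 0.457   0.0316  0.059 ]
 [ 0.485  -0.1649  0.059 ]] 0.19842374448183225
98.10103056131142
keeper [[0.6661 0.1179 0.118 ]
 [0.6577 0.0629 0.118 ]]
[[0.0, -0.961, -0.278, 0.072], [1.0, 0.0, -0.0, -0.001], [0.0, -0.278, 0.961, -0.127], [0.0, 0.0, 0.0, 1.0]]
2.45 [-0.37  0.23  1.74  0.    1.17 -0.5 ] [ 0.4587775  -0.0600117   0.30783225] [ 6.60383359e-01  7.50927942e-01 -1.43865511e-04 -1.01241197e-03]
```

View pics/w1.png

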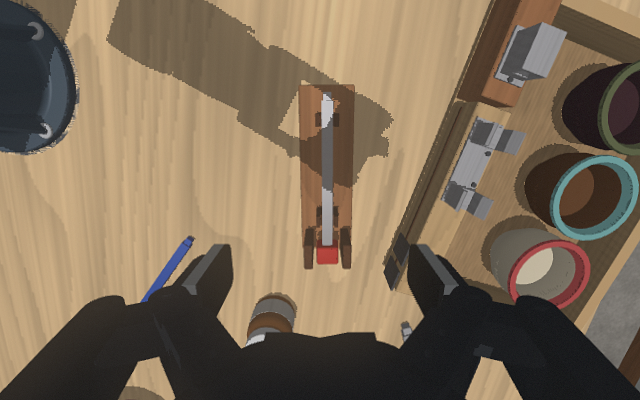

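The wrist view shows the bolt shaft from about (327,95) to (327,247), with the head at (327,256). The guides are at (497,135) and (467,197), and the keeper is at (530,50). Next I'll measure all of these here.

Run:
```python
from h import *
w=pickle.load(open('w1.pkl','rb'));C=cloud(w);im=w['image']
H,S,V=cv2.split(cv2.cvtColor(im,cv2.COLOR_BGR2HSV))
z=C[...,2];v,u=np.mgrid[:400,:640]
def rect(m,n):
    P=C[m];r=cv2.minAreaRect(P[:,:2].astype(np.float32)*1000);print(n,len(P),np.round(P.mean(0),4),np.round(r[0],1),np.round(r[1],1),round(r[2],1),np.round(cv2.boxPoints(r)).tolist())
b=(abs(u-327)<12)&(v>85)&(v<247)&(z>.055)&(z<.065)&(S<60)
rect(b,'shaft');P=C[b]
c=np.polyfit(P[:,1],P[:,0],1);print('slope deg',np.degrees(np.arctan(c[0])),'x at y=-.06',np.polyval(c,-.06), np.median(P[:,2]))
red=((H<6)|(H>174))&(S>150)&(abs(u-327)<15)&(abs(v-256)<15)
rect(red,'red')
g=(u>440)&(u<570)&(v<225)&(S<45)
for a,bb in((.082,.087),(.096,.101),(.112,.118),(.118,.122),(.122,.13)):
    m=g&(z>a)&(z<bb)
    if m.sum()>5: rect(m&(v<90),f'keep {a}') if (m&(v<90)).sum()>5 else 0; 
    for lo,hi,n in((105,165,'front'),(165,225,'rear')):
        q=m&(v>lo)&(v<hi)
        if q.sum()>5: rect(q,f'{n} {a}')
print(np.histogram(z[g],bins=np.arange(.07,.14,.004)))
r=(abs(z-.08)<.003)&(u>380)&(v<300);P=C[r];
cv2.imwrite('pics/crop2.png',cv2.resize(im[10:230,420:600],None,fx=2.7,fy=2.7,interpolation=cv2.INTER_CUBIC))
```

```text
shaft 1642 [ 0.4672 -0.0611  0.0598] [468.  -67.7] [ 13.7 200.2] 7.9 [[448.0, 31.0], [475.0, -168.0], [488.0, -166.0], [461.0, 32.0]]
slope deg -7.594363012419648 x at y=-.06 0.46702013392053376 0.05987685162701217
red 362 [ 0.4827 -0.1762  0.0694] [472.  -89.4] [ 27.5 203. ] 7.2 [[446.0, 10.0], [471.0, -192.0], [498.0, -188.0], [473.0, 13.0]]
keep 0.082 454 [0.6488 0.0883 0.0848] [658.5  95.4] [57.3 34.7] 80.6 [[637.0, 70.0], [671.0, 64.0], [680.0, 121.0], [646.0, 126.0]]
front 0.082 764 [ 0.6358 -0.0098  0.0848] [640.4  -5.2] [58.2 35.3] 79.6 [[618.0, -31.0], [653.0, -37.0], [663.0, 20.0], [628.0, 27.0]]
rear 0.082 702 [ 0.6347 -0.0456  0.0849] [682. -52.] [142.9  50.2] 1.5 [[610.0, -29.0], [611.0, -79.0], [754.0, -75.0], [753.0, -25.0]]
keep 0.096 204 [0.6506 0.0881 0.0988] [648.   90.9] [23.5 51. ] 22.3 [[627.0, 110.0], [647.0, 63.0], [669.0, 72.0], [649.0, 119.0]]
front 0.096 205 [0.6442 0.0061 0.0994] [640.8   7.1] [23.5 25.4] 80.8 [[626.0, -2.0], [651.0, -7.0], [655.0, 17.0], [630.0, 21.0]]
rear 0.096 192 [ 0.6349 -0.0668  0.0995] [682.9 -63.9] [140.4  66.1] 10.6 [[608.0, -44.
[... 814 characters left out ...]
82.0], [645.0, -59.0], [617.0, -54.0]]
keep 0.122 1233 [0.6584 0.0957 0.1231] [658.5  95.3] [45.  29.5] 80.7 [[640.0, 75.0], [669.0, 71.0], [677.0, 115.0], [648.0, 120.0]]
front 0.122 285 [0.6472 0.0063 0.1254] [642.9   6.8] [23.5 37.6] 80.3 [[622.0, -2.0], [659.0, -8.0], [663.0, 15.0], [626.0, 22.0]]
rear 0.122 226 [ 0.6333 -0.0684  0.1256] [629.7 -68.1] [23.6 37.8] 79.7 [[609.0, -76.0], [646.0, -83.0], [650.0, -60.0], [613.0, -53.0]]
(array([   0,    0,   50, 1774,  326,  200,  205,  592,  260,  289,  280,
        321,  519, 1519,  225,    0,    0]), array([0.07 , 0.074, 0.078, 0.082, 0.086, 0.09 , 0.094, 0.098, 0.102,
       0.106, 0.11 , 0.114, 0.118, 0.122, 0.126, 0.13 , 0.134, 0.138]))
```

View pics/crop2.png

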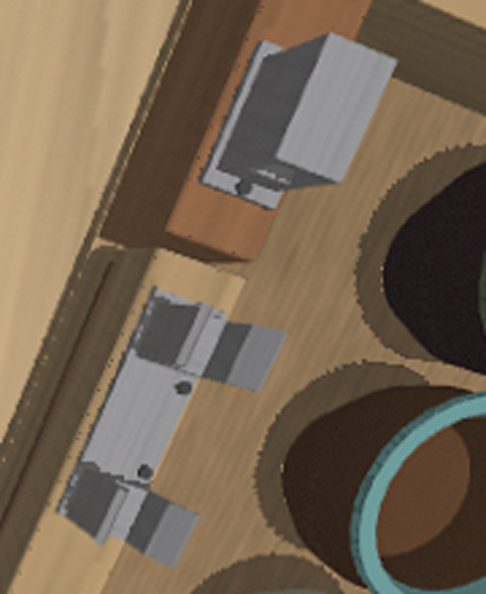

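Measured positions:
- **Latch line:** rear guide centre (629.7,-68.1), front guide centre (642.9,6.8), keeper centre (658.5,95.4) mm. The spacings match the task description and the direction is 80.0°.
- **Bolt:** middle at (468.0,-67.7), direction 97.8°.

I'll grip the shaft 5 mm ahead of its middle.

```bash
python3 -m crank '[{"dp":[0.28,-0.09,-0.5],"angular":[0,0,0.4]},{"dp":[0,0,-1],"angular":[0,0,0]},{"dp":[0,0,-1],"angular":[0,0,0]},{"dp":[0,0,-1],"angular":[0,0,0]},{"dp":[0,0,-1],"angular":[0,0,0]},{"dp":[0,0,-1],"angular":[0,0,0]},{"dp":[0,0,-1],"angular":[0,0,0]},{"dp":[0,0,-0.8],"angular":[0,0,0]},{"dp":[0,0,-0.6],"angular":[0,0,0]},{"dp":[0,0,-0.5],"angular":[0,0,0]},{"dp":[0,0,0],"angular":[0,0,0]},{"dp":[0,0,0],"angular":[0,0,0]},{"dp":[0,0,0],"angular":[0,0,0]}]' 0 80
```

```text
t: 3.75
tcp_pos: [0.4684, -0.063, 0.0571]
tool_rot: [0.657, 0.754, 0.0, 0.001]
force: [-1.2, 0.1, 0.2]
finger_gap: 1.001
gripper_force: 0.0
```

```bash
python3 -m crank '[{"dp":[0,0,-0.04],"angular":[0,0,0]},{"dp":[0,0,0],"angular":[0,0,0]},{"dp":[0,0,0],"angular":[0,0,0]},{"dp":[0,0,0],"angular":[0,0,0]},{"dp":[0,0,0],"angular":[0,0,0]},{"dp":[0,0,0],"angular":[0,0,0]},{"dp":[0,0,0],"angular":[0,0,0]},{"dp":[0,0,0],"angular":[0,0,0]}]' 1 80; python3 -c "
from h import *
for i in range(3):
  s=sense();print(s['tcp_pos'].round(4),s['tool_rot'].round(4))"
```

```text
t: 4.55
tcp_pos: [0.4681, -0.0634, 0.0555]
tool_rot: [0.658, 0.753, 0.0, 0.0]
force: [-0.4, -0.5, 5.0]
finger_gap: 0.143
gripper_force: 78.4
[ 0.4681 -0.0634  0.0555] [6.578e-01 7.532e-01 1.000e-04 2.000e-04]
[ 0.4681 -0.0634  0.0555] [6.578e-01 7.532e-01 1.000e-04 2.000e-04]
[ 0.4681 -0.0634  0.0555] [6.578e-01 7.532e-01 1.000e-04 2.000e-04]
```

```bash
python3 -m crank '[{"dp":[0,0,0.3],"angular":[0,0,0]},{"dp":[0,0,0.6],"angular":[0,0,0]},{"dp":[0,0,0.9],"angular":[0,0,0]},{"dp":[0,0,0.9],"angular":[0,0,0]},{"dp":[0,0,0.9],"angular":[0,0,0]},{"dp":[0,0,0.6],"angular":[0,0,0]},{"dp":[0,0,0.3],"angular":[0,0,0]},{"dp":[0.5,0.09,0],"angular":[0,0,-1.6]},{"dp":[0.6,0.1,0],"angular":[0,0,-2]},{"dp":[0.6,0.1,0],"angular":[0,0,-2]},{"dp":[0.7,0.11,0],"angular":[0,0,-2]},{"dp":[0.7,0.1,0],"angular":[0,0,-2]},{"dp":[0.7,0.1,0],"angular":[0,0,-2]},{"dp":[0.7,0.1,0],"angular":[0,0,-2]},{"dp":[0.6,0.1,0],"angular":[0,0,-2]},{"dp":[0.4,0.1,0],"angular":[0,0,-2]},{"dp":[0.1,0,0],"angular":[0,0,-0.2]},{"dp":[0,0,0],"angular":[0,0,0]},{"dp":[0,0,0],"angular":[0,0,0]},{"dp":[0,0,0],"angular":[0,0,0]}]'
python3 - <<'E'
from h import *
s=sense();print(s['tcp_pos'].round(4),s['tool_rot'].round(4))
w=snap('wrist');pickle.dump(w,open('w2.pkl','wb'));t=snap('top');pickle.dump(t,open('t2.pkl','wb'))
a=w['image'];b=cv2.resize(t['image'][100:200,230:370],None,fx=4,fy=4);cv2.imwrite('pics/w2.png',a);cv2.imwrite('pics/t2.png',b)
E
```

```text
t: 6.55
tcp_pos: [0.6349, -0.0364, 0.1898]
tool_rot: [0.766, 0.642, -0.0, -0.001]
force: [0.1, 0.4, -2.5]
finger_gap: 0.14
gripper_force: 78.3
[ 0.6349 -0.0364  0.1898] [ 7.664e-01  6.424e-01 -5.000e-04 -6.000e-04]
```

View pics/w2.png

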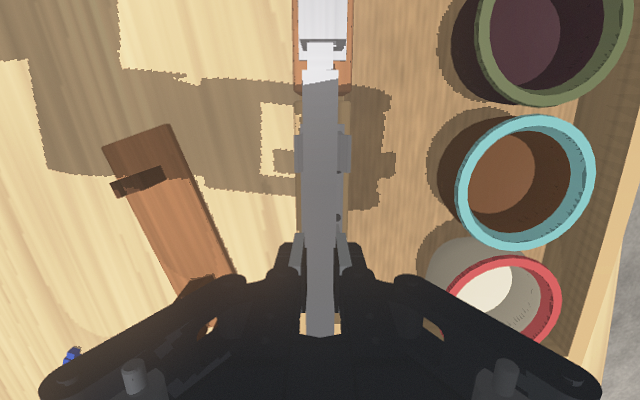

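The bolt is held in line over the guides: tip at (320,75), keeper at about (323,30), front guide at about (323,155). I'll compute the lateral residual and the pitch.

Run:
```python
from h import *
w=pickle.load(open('w2.pkl','rb'));C=cloud(w)
H,S,V=cv2.split(cv2.cvtColor(w['image'],cv2.COLOR_BGR2HSV))
z=C[...,2];v,u=np.mgrid[:400,:640]
U=np.array([.1736,.9848]);N=np.array([.9848,-.1736]);g0=np.array([.6276,-.0799])
a=((C[...,:2]-g0)@U)*1000;n=((C[...,:2]-g0)@N)*1000
b=(abs(u-320)<25)&(z>.17)&(z<.215)&(v<335)&(S<60)
for lo in range(40,150,10):
    m=b&(a>lo)&(a<lo+10)
    if m.sum()>5: print(lo,m.sum(),(n[m].min()+n[m].max()).round(2)/2,(n[m].max()-n[m].min()).round(1),(np.median(z[m])*1000).round(1))
print('tip',a[b].max())
k=(abs(u-323)<40)&(v<60)&(z>.119)&(z<.128)&(S<60);print('keeper n',n[k].min(),n[k].max(),a[k].min(),np.median(z[k]))
f=(abs(u-323)<40)&(v>110)&(v<190)&(z>.123)&(z<.13);print('front',n[f].min(),n[f].max(),a[f].min(),a[f].max())
```

```text
40 803 -1.235 15.7 194.8
50 1428 -0.995 24.2 194.6
60 678 -1.215 13.9 194.3
70 693 -1.24 13.5 194.3
80 770 -1.22 14.0 194.3
90 816 -1.22 13.8 194.3
100 852 -1.195 14.1 194.3
110 928 -1.195 14.0 194.3
120 996 -1.19 13.7 194.3
130 706 -1.92 11.2 192.4
tip 140.2231964111588
keeper n -13.792704074247094 14.518074049591466 155.75348317008536 0.12294195073576032
front -18.290057902840704 18.54273914909313 75.92965560296861 100.01796106059965
```

```bash
python3 -m crank '[{"dp":[0.05,-0.01,-0.3],"angular":[0,0,0]},{"dp":[0,0,-0.6],"angular":[0,0,0]},{"dp":[0,0,-0.6],"angular":[0,0,0]},{"dp":[0,0,-0.5],"angular":[0,0,0]},{"dp":[0,0,-0.3],"angular":[0,0,0]},{"dp":[0,0,-0.2],"angular":[0,0,0]},{"dp":[0,0,0],"angular":[0,0,0]},{"dp":[0,0,0],"angular":[0,0,0]}]'
python3 -m crank '[{"dp":[0,0,-0.1],"angular":[0,0,0]},{"dp":[0,0,-0.06],"angular":[0,0,0]},{"dp":[0,0,0],"angular":[0,0,0]},{"dp":[0,0,0],"angular":[0,0,0]}]'
```

```text
t: 7.45
tcp_pos: [0.6379, -0.0367, 0.1155]
tool_rot: [0.766, 0.642, 0.0, 0.0]
force: [-1.4, -0.3, -1.8]
finger_gap: 0.145
gripper_force: 78.3
t: 7.85
tcp_pos: [0.6376, -0.0367, 0.1105]
tool_rot: [0.766, 0.642, 0.0, 0.0]
force: [0.1, 0.2, -2.5]
finger_gap: 0.142
gripper_force: 78.4
```

```bash
python3 -m crank '[{"dp":[0,0,-0.04],"angular":[0,0,0]},{"dp":[0,0,-0.03],"angular":[0,0,0]},{"dp":[0,0,0],"angular":[0,0,0]},{"dp":[0,0,0],"angular":[0,0,0]}]'
```

```text
t: 8.25
tcp_pos: [0.6378, -0.0367, 0.1095]
tool_rot: [0.766, 0.642, 0.0, 0.0]
force: [-2.4, 0.9, 4.7]
finger_gap: 0.145
gripper_force: 79.4
```

```bash
python3 -m crank '[{"dp":[0,0,0],"angular":[0,0,0]},{"dp":[0,0,0],"angular":[0,0,0]},{"dp":[0,0,0],"angular":[0,0,0]},{"dp":[0,0,0],"angular":[0,0,0]},{"dp":[0,0,0.3],"angular":[0,0,0]},{"dp":[0,0,0.8],"angular":[0,0,0]},{"dp":[0,0,1],"angular":[0,0,0]},{"dp":[0,0,1],"angular":[0,0,0]},{"dp":[-0.1,-0.9,0.6],"angular":[0,0,0]},{"dp":[-0.2,-1,0],"angular":[0,0,0]},{"dp":[-0.2,-1,0],"angular":[0,0,0]},{"dp":[-0.2,-0.8,0],"angular":[0,0,0]},{"dp":[0,0,0],"angular":[0,0,0]},{"dp":[0,0,0],"angular":[0,0,0]},{"dp":[0,0,0],"angular":[0,0,0]}]' 0.3
python3 - <<'E'
from h import *
s=sense();print(s['tcp_pos'].round(4),s['tool_rot'].round(4))
w=snap('wrist');pickle.dump(w,open('w3.pkl','wb'));cv2.imwrite('pics/w3.png',w['image'])
E
```

```text
t: 9.75
tcp_pos: [0.6166, -0.1467, 0.2194]
tool_rot: [0.766, 0.643, 0.0, -0.0]
force: [0.2, -1.1, 0.0]
finger_gap: 0.701
gripper_force: 0.0
[ 0.6166 -0.1467  0.2194] [ 7.662e-01  6.426e-01  2.000e-04 -1.000e-04]
```

View pics/w3.png

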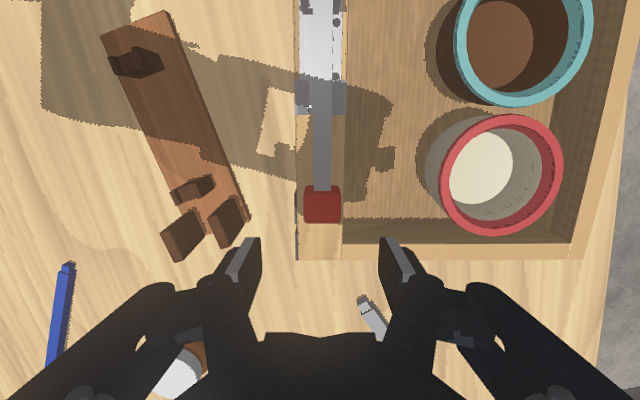

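The bolt lies in the guides, with its head at (322,205) and the rear guide at about (320,95). I'll measure the head in the latch frame.

Run:
```python
from h import *
w=pickle.load(open('w3.pkl','rb'));C=cloud(w)
H,S,V=cv2.split(cv2.cvtColor(w['image'],cv2.COLOR_BGR2HSV))
z=C[...,2];v,u=np.mgrid[:400,:640]
U=np.array([.1736,.9848]);N=np.array([.9848,-.1736]);g0=np.array([.6276,-.0799])
a=((C[...,:2]-g0)@U)*1000;n=((C[...,:2]-g0)@N)*1000
h=((H<8)|(H>172))&(S>130)&(abs(u-322)<30)&(abs(v-205)<30)&(z>.118);print('head',a[h].min(),a[h].max(),n[h].min(),n[h].max(),np.median(z[h]))
b=(abs(u-322)<12)&(v>60)&(v<190)&(z>.108)&(z<.118)&(S<60)
for lo in range(-60,60,15):
    m=b&(a>lo)&(a<lo+15)
    if m.sum()>5: print(lo,m.sum(),np.median(n[m]).round(2),(np.median(z[m])*1000).round(1))
f=(abs(u-323)<40)&(v>60)&(v<130)&(z>.122)&(z<.13);print('rear',n[f].min(),n[f].max(),a[f].min(),a[f].max())
p=(sense()['tcp_pos'][:2]-g0)*1000;print('tcp a,n',p@U,p@N)
```

```text
head -84.10171759500709 3.506325884608142 -12.840073604186365 16.298282268154228 0.12173309794005528
-60 295 1.68 113.9
-45 332 0.88 113.9
-30 346 1.62 113.9
-15 368 1.59 114.0
0 417 1.58 114.0
15 432 1.55 113.9
30 210 1.52 114.1
rear -18.525972387010132 18.33751747558669 0.31292222115015017 24.22572679856227
tcp a,n -67.4643623120541 0.7424207927642701
```

```bash
python3 -m crank '[{"dp":[-0.02,-0.28,-0.4],"angular":[0,0,0]},{"dp":[0,0,-0.8],"angular":[0,0,0]},{"dp":[0,0,-0.8],"angular":[0,0,0]},{"dp":[0,0,-0.8],"angular":[0,0,0]},{"dp":[0,0,-0.5],"angular":[0,0,0]},{"dp":[0,0,-0.38],"angular":[0,0,0]},{"dp":[0,0,0],"angular":[0,0,0]},{"dp":[0,0,0],"angular":[0,0,0]},{"dp":[0,0,0],"angular":[0,0,0]}]'
python3 -m crank '[{"dp":[0,0,0],"angular":[0,0,0]},{"dp":[0,0,0],"angular":[0,0,0]},{"dp":[0,0,0],"angular":[0,0,0]},{"dp":[0,0,0],"angular":[0,0,0]},{"dp":[0,0,0],"angular":[0,0,0]},{"dp":[0,0,0],"angular":[0,0,0]}]' 1 60
python3 -c "
from h import *
p=(sense()['tcp_pos'][:2]-[.6276,-.0799])*1000;print(p@[.1736,.9848],p@[.9848,-.1736])"
```

```text
t: 10.7
tcp_pos: [0.6167, -0.1564, 0.11]
tool_rot: [0.766, 0.642, 0.001, 0.001]
force: [0.6, -0.1, 0.4]
finger_gap: 0.698
gripper_force: 0.0
t: 11.3
tcp_pos: [0.6164, -0.1563, 0.1095]
tool_rot: [0.766, 0.642, 0.0, 0.001]
force: [0.3, -0.8, 4.7]
finger_gap: 0.339
gripper_force: 63.1
-77.16610858320948 2.2086356060201577
```

```bash
python3 -m crank '[{"dp":[0.0,0.2,0],"angular":[0,0,0]},{"dp":[0.052,0.295,0],"angular":[0,0,0]},{"dp":[0.052,0.295,0],"angular":[0,0,0]},{"dp":[0,0,0],"angular":[0,0,0]}]'
python3 -m crank '[{"dp":[0.035,0.197,0],"angular":[0,0,0]},{"dp":[0.035,0.197,0],"angular":[0,0,0]},{"dp":[0.035,0.197,0],"angular":[0,0,0]},{"dp":[0.035,0.197,0],"angular":[0,0,0]},{"dp":[0,0,0],"angular":[0,0,0]}]'
```

```text
t: 11.7
tcp_pos: [0.6201, -0.1326, 0.1098]
tool_rot: [0.766, 0.643, 0.0, 0.002]
force: [0.4, -0.3, 5.2]
finger_gap: 0.337
gripper_force: 63.3
t: 12.2
tcp_pos: [0.6243, -0.1096, 0.11]
tool_rot: [0.766, 0.643, 0.0, 0.002]
force: [-0.2, -2.9, 6.1]
finger_gap: 0.343
gripper_force: 63.4
```

```bash
python3 -m crank '[{"dp":[0.026,0.148,0],"angular":[0,0,0]},{"dp":[0.017,0.098,0],"angular":[0,0,0]},{"dp":[0.009,0.049,0],"angular":[0,0,0]},{"dp":[0,0,0],"angular":[0,0,0]}]'
python3 -m crank '[{"dp":[0.003,0.017,0],"angular":[0,0,0]},{"dp":[0.003,0.017,0],"angular":[0,0,0]},{"dp":[0,0,0],"angular":[0,0,0]}]'
```

```text
t: 12.6
tcp_pos: [0.6258, -0.1015, 0.11]
tool_rot: [0.766, 0.643, -0.0, 0.002]
force: [-0.6, -3.8, 6.7]
finger_gap: 0.339
gripper_force: 63.4
t: 12.9
tcp_pos: [0.6258, -0.1009, 0.11]
tool_rot: [0.766, 0.643, -0.0, 0.002]
force: [-0.3, -5.7, 7.2]
finger_gap: 0.336
gripper_force: 63.4
```

```bash
python3 -m crank '[{"dp":[0.003,0.017,0],"angular":[0,0,0]},{"dp":[0.003,0.017,0],"angular":[0,0,0]},{"dp":[0,0,0],"angular":[0,0,0]}]'
python3 -m crank '[{"dp":[0.003,0.017,0],"angular":[0,0,0]},{"dp":[0.003,0.017,0],"angular":[0,0,0]},{"dp":[0,0,0],"angular":[0,0,0]}]'
```

```text
t: 13.2
tcp_pos: [0.626, -0.0999, 0.11]
tool_rot: [0.766, 0.643, -0.0, 0.002]
force: [-0.1, -5.0, 6.0]
finger_gap: 0.34
gripper_force: 63.4
t: 13.5
tcp_pos: [0.6262, -0.0989, 0.11]
tool_rot: [0.766, 0.643, -0.0, 0.002]
force: [0.1, -5.5, 7.5]
finger_gap: 0.337
gripper_force: 63.4
```

```bash
python3 -m crank '[{"dp":[0.003,0.017,0],"angular":[0,0,0]},{"dp":[0,0,0],"angular":[0,0,0]}]'
python3 -m crank '[{"dp":[0.003,0.017,0],"angular":[0,0,0]},{"dp":[0,0,0],"angular":[0,0,0]}]'
```

```text
t: 13.7
tcp_pos: [0.6263, -0.0984, 0.11]
tool_rot: [0.766, 0.643, -0.0, 0.002]
force: [0.2, -5.6, 7.6]
finger_gap: 0.336
gripper_force: 63.4
t: 13.9
tcp_pos: [0.6264, -0.0979, 0.11]
tool_rot: [0.766, 0.643, -0.0, 0.002]
force: [-0.8, -5.0, 7.4]
finger_gap: 0.336
gripper_force: 63.4
```

```bash
for i in 1 2; do python3 -m crank '[{"dp":[0.003,0.017,0],"angular":[0,0,0]},{"dp":[0,0,0],"angular":[0,0,0]}]' | grep -E "tcp|force"; done
```

```text
tcp_pos: [0.6265, -0.0974, 0.11]
force: [-1.1, -5.5, 6.3]
gripper_force: 63.4
tcp_pos: [0.6265, -0.0975, 0.11]
force: [-1.5, -6.6, 7.1]
gripper_force: 63.4
```

```bash
python3 -m crank '[{"dp":[0.003,0.017,0],"angular":[0,0,0]},{"dp":[0,0,0],"angular":[0,0,0]}]' | grep -E "tcp|force"
```

```text
tcp_pos: [0.6265, -0.0974, 0.11]
force: [-3.1, -8.4, 6.1]
gripper_force: 63.4
```

Contact has been made. I'll build the push up gradually.

```bash
python3 -m crank '[{"dp":[0.006,0.034,0],"angular":[0,0,0]},{"dp":[0,0,0],"angular":[0,0,0]}]' | grep -E "tcp|force"
```

```text
tcp_pos: [0.6265, -0.0974, 0.11]
force: [-2.3, -11.2, 5.8]
gripper_force: 63.4
```

```bash
python3 -m crank '[{"dp":[0.003,0.017,0],"angular":[0,0,0]},{"dp":[0,0,0],"angular":[0,0,0]}]' | grep -E "tcp|force"
```

```text
tcp_pos: [0.6265, -0.0974, 0.11]
force: [-3.0, -11.5, 6.9]
gripper_force: 63.4
```

```bash
python3 -m crank '[{"dp":[0.009,0.05,0],"angular":[0,0,0]},{"dp":[0,0,0],"angular":[0,0,0]}]' | grep -E "tcp|force"
```

```text
tcp_pos: [0.6265, -0.0974, 0.11]
force: [-4.5, -16.5, 7.0]
gripper_force: 63.4
```

```bash
python3 -m crank '[{"dp":[0.006,0.034,0],"angular":[0,0,0]},{"dp":[0,0,0],"angular":[0,0,0]}]' | grep -E "tcp|force"
```

```text
tcp_pos: [0.6265, -0.0973, 0.11]
force: [-5.5, -18.8, 6.8]
gripper_force: 63.4
```

```bash
python3 -m crank '[{"dp":[0.003,0.017,0],"angular":[0,0,0]},{"dp":[0,0,0],"angular":[0,0,0]},{"dp":[0,0,0],"angular":[0,0,0]}]' | grep -E "tcp|force"
python3 -m crank '[{"dp":[-0.015,-0.08,0],"angular":[0,0,0]},{"dp":[-0.01,-0.06,0],"angular":[0,0,0]},{"dp":[0,0,0],"angular":[0,0,0]}]' | grep -E "tcp|force"
```

```text
tcp_pos: [0.6265, -0.0973, 0.11]
force: [-5.5, -20.0, 6.7]
gripper_force: 63.4
tcp_pos: [0.6265, -0.0974, 0.11]
force: [-2.3, -8.0, 6.6]
gripper_force: 63.4
```

```bash
python3 -m crank '[{"dp":[0,0,0],"angular":[0,0,0]},{"dp":[0,0,0],"angular":[0,0,0]},{"dp":[0,0,0],"angular":[0,0,0]},{"dp":[0,0,0],"angular":[0,0,0]},{"dp":[0,0,0.3],"angular":[0,0,0]},{"dp":[0,0,0.8],"angular":[0,0,0]},{"dp":[0,0,1],"angular":[0,0,0]},{"dp":[0,0,1],"angular":[0,0,0]},{"dp":[-0.05,-0.5,0.6],"angular":[0,0,0]},{"dp":[-0.2,-1,0],"angular":[0,0,0]},{"dp":[0,0,0],"angular":[0,0,0]},{"dp":[0,0,0],"angular":[0,0,0]},{"dp":[0,0,0],"angular":[0,0,0]}]' 0.3
python3 - <<'E'
from h import *
w=snap('wrist');C=cloud(w);cv2.imwrite('pics/w4.png',w['image'])
H,S,V=cv2.split(cv2.cvtColor(w['image'],cv2.COLOR_BGR2HSV))
z=C[...,2];v,u=np.mgrid[:400,:640]
U=np.array([.1736,.9848]);N=np.array([.9848,-.1736]);g0=np.array([.6276,-.0799])
a=((C[...,:2]-g0)@U)*1000;n=((C[...,:2]-g0)@N)*1000
h=((H<8)|(H>172))&(S>130)&(z>.119)&(z<.124)&(abs(n)<22)&(a<20)&(a>-60)
print('head top',h.sum(),np.percentile(a[h],[1,99]),np.percentile(n[h],[1,99]),np.median(z[h]))
b=(abs(n)<6)&(a>25)&(a<150)&(z>.108)&(z<.118)
for lo in range(25,150,15):
    m=b&(a>lo)&(a<lo+15)
    if m.sum()>5: print(lo,np.median(n[m]).round(2),(np.median(z[m])*1000).round(1))
f=(v<250)&(abs(n)<25)&(a>-10)&(a<30)&(z>.1235)&(z<.13);print('rear',a[f].min(),a[f].max())
E
```

```text
t: 17.2
tcp_pos: [0.618, -0.138, 0.2196]
tool_rot: [0.766, 0.643, -0.0, -0.001]
force: [-0.4, -0.6, -0.1]
finger_gap: 0.699
gripper_force: 0.0
head top 1294 [-25.52896802  -0.24106707] [-12.87024842  15.10455173] 0.12173465599228592
25 -0.08 113.9
40 -0.08 113.9
55 -0.08 114.0
70 -0.07 114.0
85 -0.07 114.2
rear -7.224190308638441 23.665689496940928
```

View pics/w4.png

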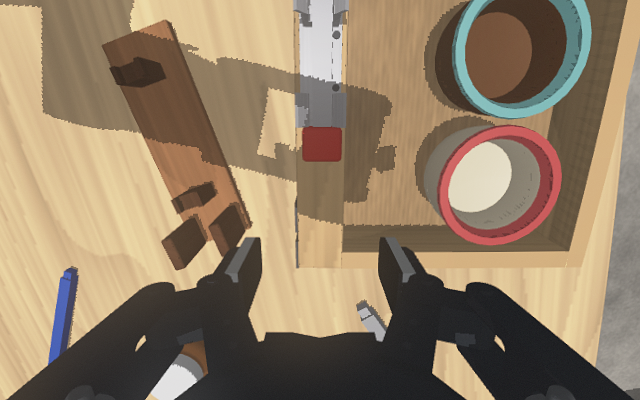

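The head at (322,144) sits flush on the rear guide: its front face is at -0.2 mm, the shaft is level and centred, and the gripper is clear.

```bash
python3 -c "
from station import order
print(order.sign_off())"
```

```text
the job is handed in; nothing more can be done
None
```

The job is handed in with the gate locked: the last wrist picture shows the bolt level, its head within 0.3 mm of the rear guide, after a push that peaked at about 21 N; the gripper was clear, the pot, jar and tin were not approached, and the judge's verdict was not shown.

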